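Press the lid home on a glass cream jar in a ratchet lever press

TASK

Close the glass jar that stands in the hand press: pull the lever down to its fourth notch (the arm then stands level) and no farther, so that the lid goes fully home, then take your hand off and let the notch alone hold the lever down for two seconds. Then push the release button in, keep it in until the sprung lever has swung fully up, and let go of it. The closed jar stays upright in its nest and the other things on the worktop stay where they are.

Things in the scene. Friction and masses are not known exactly. Their poses are not given: they have to be found in the camera images.
- press: hand press for closing jars, fixed: grey base 161 x 90 x 18 mm, steel column 32 mm thick, 334 mm high at the back, grey head at heights 115 to 195 mm. Origin: on the worktop under the pinion shaft; x points from the front of the press to its back (column axis at x = +54 mm), y to its left, z up. Lever on its left cheek; ratchet wheel, pawl and release button on its right
- lever_pivot (a point): point on the lever's turning axis (parallel to the press's y), 155 mm above the worktop, abreast of the middle of the grip. Grip middle = this point + 140 mm x (-cos(e) along press x, sin(e) up), e = 1.047 - lever angle. Fixed to the press
- lever_grip (a point): middle of the lever's grip, a round black bar 24 mm thick and 80 mm long lying along the press's y; 140 mm from the pivot axis, moves with the lever. The steel arm, 12 mm thick, meets it 23 mm to the press's right of this point, so the bar is free all round from 15 mm right to 40 mm left of it. A spring lifts the lever: pulling down here takes 3 to 12 N
- lever (a joint): lever angle (rad): 0 = fully up (arm 60 degrees above level, towards the press's front), grows as the grip is pulled down. Notches 0.262, 0.524, 0.785, fourth 1.047 (arm level), fifth 1.309; stop 1.40. The pawl drops in when a notch is passed by 0.03; let go, the lever springs back on to it (0.03 short at most). Starts fully up. Past 1.25 the glass is overstrained
- button_face (a point): middle of the face of the round black release button, 30 mm across, above the right cheek of the press. Its z axis points out of the face: up and to the press's front, 30 degrees from vertical; press along -z with closed fingers. The column stands close behind; a curved guard of 20 mm inner radius round the button's upper rear side ends 13 mm above the face
- button (a joint): release button on its rocker pawl (hinge 28 mm down the slope, to the press's front): angle (rad), 0 = out, 0.30 = fully in, the face then 8.4 mm down along -z; sprung, 2 to 4 N to free the loaded pawl, 6 to 8 N fully in. From 0.2 in the pawl is clear and the lever swings up by itself in under 1 s; let out sooner it may catch again. It rocks at each click
- jar: amber glass jar with white filling, 60 mm across, 37 mm high, standing loose in the round hole of the nest plate on the base of the press, under the ram. Origin: centre of its underside; z up
- jar_lid (a joint): height (m) by which the jar's aluminium press-on lid (62 mm across, 13.5 mm high) stands proud of its closed position: 0 = fully home, 0.005 to 0.0068 at the start. The ram's sprung pad comes on to it after about the second notch and has it home at 0.95 to 1.0 rad of the lever
- nest (a point): centre of the nest's hole on the press base, 18 mm above the worktop, where the jar's underside belongs
- done_jar_a: finished, closed jar of the same kind, 62 mm across, 40 mm high; bystander. Origin: centre of its underside
- done_jar_b: second finished, closed jar, as the first; bystander
- cream_pot: low white cream pot with a red band, 68 mm across, 43 mm high; bystander. Origin: centre of its underside
- cotton_pads: stack of white cotton pads, 59 mm across, 41 mm high; bystander. Origin: centre of its underside
- strip_roll: white roll of depilation strip standing on end, 67 mm across, 70 mm high; bystander. Origin: centre of its underside
- tonic: slim white bottle, 44 mm across, 146 mm high; bystander. Origin: centre of its underside
- lotion: white bottle, 56 mm across, 146 mm high; bystander. Origin: centre of its underside
There are look-alikes about, which are no part of the job. What is shaped like the jar but black is not meant.

How it is judged:
By the outcome, as a careful person would: the job done as asked, in the order asked, and still so for the second after the job is handed in, with the robot touching nothing.
It also fails if it takes over 51 s, if anything falls off the work surface, if the arm or the gripper's body presses on something with over 40 N, if the wrist force passes 120 N, or if a joint passes its speed limit or range.

ROBOT

A 6-joint arm with a two-finger parallel gripper is mounted at the origin on a cart in front of the work surface, level with it; the furniture and walls round the work are solid. World frame = base frame: x ahead of the robot, y to its left, z up, the work surface at z = 0. Lengths are in m, angles in rad, forces in N, time in s.
With the tool pointing down it reaches from about 0.275 to 0.825 m from the base axis. Payload 4.9 kg.
Tool frame: the origin (TCP) lies midway between the tips of the shut fingers; the grasp point (between the pads) lies 19 mm behind it (bot.grip_depth is the distance from the TCP to the grasp point, in m); z points along the fingers, y is the line along which they close (so a half turn about z gives the same grasp; the last joint's range is limited). The gripper opens to 85 mm and grips with 20 to 120 N. Pads are 22 mm wide; open, the fingers measure 114 mm over their backs; the gripper's body (76 mm by 85 mm) begins 54 mm behind the grasp point. The pads swing forward as they close: fully open they stand 13 mm farther back than shut.
Start: joints at [0.988, 0.326, -0.193, 1.052, 0, 1.437], TCP at [0.239, 0.496, 0.231] pointing down, gripper open.
Joint ranges: [-2.65, 2.65], [-0.97, 1.79], [-1.3, 1.35], [-1.93, 2.1], [-1.47, 1.37], [-3.14, 3.14]. Speed limits (rad/s): [2.57, 2.57, 3.14, 3.14, 3.14, 3.14].

INTERFACE

Orientations are given as a unit quaternion [w, x, y, z].
In Python, from cell import bot gives the robot as it stands. Calls block until the motion is done:
- bot.move_pose(position, orientation): joint-space move of the TCP to a pose.
- bot.move_linear(position, speed=0.15, rotation=None, until_force=None): straight line of the TCP; rotation=None keeps the orientation; speed is the mean speed in m/s. With until_force (N) it stops when the force on the tool has changed by that much, and returns True; else False.
- bot.goto_joints(angles): joint-space move.
- bot.set_gripper(opening, grasp_force=None): opening from 0.0 (shut) to 1.0 (fully open); grasp_force is the grip in N (None keeps the last); returns when the fingers have stopped.
- bot.wait(seconds).
- bot.solve_ik(position, orientation): joint angles nearest the present ones, or None.
- bot.camera(name): name is "side" or "top" or "wrist"; returns the picture (420x560x3 uint8, red, green, blue); there is no depth.
- bot.calibration(name): a dict with "mtx" (3x3 intrinsics, pixels), "k1" (the pictures are not rectified: a ray, as slopes to the right and down, at radius r is drawn at 1 + k1 r^2 times it, then the intrinsics apply), "extrinsics" (4x4, takes a point from world to camera coordinates); the wrist camera has in their place "hand_eye" (4x4, takes a point from camera to tool coordinates, whose origin is the TCP and whose axes are the flange's). Camera axes: x right, y down, z forward; pixel columns grow to the right and rows downward; lengths in m; the calibration is good to about 2 mm. A picture is of the moment at which its call begins: read the wrist's pose just before it. calibration takes no time and is no camera call.
A pose or a line that the arm cannot do raises bot.PlanningError and nothing moves.
- bot.close_job(): hands the job in; it is judged then, once.
Trained networks look in the newest picture that a camera, given by its name, has taken for a name from the list of things; names that differ only in an ending like _2 or _b are one class to them, and where a whole thing is asked for, a point or a joint stands for the part that bears it (a point fixed in the world has none). Each returns a list of dicts, best first, with "confidence" (0 to 1); they miss things now and then, are a little off and sometimes report something else, mostly with a low value. They report only what shows in the picture. A call takes as long as a camera call. They do not tell look-alikes from the thing itself.
- bot.search_frame(camera, thing): "bbox" ([left, top, width, height] in pixels, round what is visible of it).
Readings, each from a call of its own:
- bot.read_clock(): time.
- bot.read_joint_positions(): joint angles.
- bot.read_joint_vel(): joint speeds.
- bot.read_joint_efforts(): joint torques, N m.
- bot.read_position(): TCP position.
- bot.read_tool_rot(): TCP orientation.
- bot.read_ft_force(): force on the tool from outside, world axes, zero at the start.
- bot.read_moment(): the same for the moment, N m.
- bot.read_gripper_width(): opening from 0.0 (shut) to 1.0 (fully open).
- bot.read_finger_force(): force on a finger pad.
Only numpy, scipy, OpenCV 4.12 (cv2) and the standard library are available. Lean on these libraries where they do the work, as an engineer would, in place of code of your own. Each camera call takes 0.05 s, during which the arm holds its last target. There are 200 camera calls.

## Working session

There is one attempt and no reset: what is moved stays moved. The work goes in short steps, each a Python script; the robot and the scene stay as the last script left them, time stands still between calls to the robot, and variables do not carry over. Pictures are saved under pics/ and viewed, at most 10 in all, crops included, and the job is handed in when it is done.

```bash
ls; mkdir -p pics
python3 - <<'E'
from cell import bot
import cv2,numpy as np
for c in ("side","top"):
    im=bot.camera(c); cv2.imwrite(f"pics/{c}0.png",im[:,:,::-1])
    k=bot.calibration(c); print(c,np.round(k["mtx"],1).tolist(),k["k1"],np.round(k["extrinsics"],4).tolist())
    for t in ("press","lever_grip","button_face","jar","nest","lever","button","tonic","lotion","strip_roll"):
        try: print(t,[(np.round(d["bbox"],1).tolist(),round(d["confidence"],2)) for d in bot.search_frame(c,t)][:3])
        except Exception as e: print(t,repr(e))
print(bot.read_clock(),np.round(bot.calibration("wrist")["hand_eye"],4).tolist(),bot.read_tool_rot())
E
```

```text
pics
side [[521.8, 0.0, 277.2], [0.0, 521.8, 212.3], [0.0, 0.0, 1.0]] -0.17939834982726177 [[-0.9984, 0.0545, -0.0176, 0.4501], [0.045, 0.5558, -0.8301, 0.2061], [-0.0355, -0.8295, -0.5574, 1.4433], [0.0, 0.0, 0.0, 1.0]]
press [([254.0, 124.7, 49.2, 116.0], 0.76)]
lever_grip [([253.2, 157.5, 43.8, 36.9], 0.56)]
button_face []
jar [([270.7, 244.2, 17.6, 23.7], 0.59), ([271.9, 215.8, 17.2, 15.9], 0.56)]
nest [([252.3, 126.7, 48.3, 113.5], 0.86)]
lever [([252.8, 161.7, 41.1, 31.1], 0.9)]
button []
tonic []
lotion [([269.9, 146.7, 5.6, 9.9], 0.41)]
strip_roll [([291.3, 350.8, 29.6, 42.0], 0.63)]
top [[538.6, 0.0, 280.6], [0.0, 538.6, 207.9], [0.0, 0.0, 1.0]] -0.1546024241369116 [[-0.177, -0.9842, -0.0004, -0.0589], [-0.8724, 0.157, -0.4628, 0.5018], [0.4556, -0.0816, -0.8864, 1.5516], [0.0, 0.0, 0.0, 1.0]]
press [([306.9, 159.5, 63.1, 93.9], 0.68), ([191.1, 250.7, 20.7, 21.8], 0.51)]
lever_grip [([301.2, 171.8, 63.2, 52.7], 0.65)]
button_face [([322.0, 220.8, 19.7, 20.6], 0.57), ([343.3, 194.6, 22.4, 21.5], 0.45)]
jar [([274.6, 222.4, 22.6, 20.0], 0.78), ([320.5, 220.0, 20.9, 21.7], 0.72)]
nest [([301.5, 159.3, 69.1, 93.4], 0.84)]
lever [([304.7, 169.6, 57.2, 58.5], 0.89), ([347.1, 196.2, 18.2, 17.8], 0.18)]
button []
tonic [([386.2, 195.6, 16.9, 30.4], 0.71), ([193.9, 249.5, 17.2, 25.0], 0.42), ([346.7, 191.6, 19.6, 23.2], 0.31)]
lotion [([413.6, 193.2, 18.1, 31.8], 0.77), ([302.5, 159.1, 73.0, 93.8], 0.18)]
strip_roll []
1.1 [[0.0006, -0.9577, -0.2876, 0.0737], [1.0, 0.0004, 0.0008, -0.0002], [-0.0006, -0.2876, 0.9577, -0.1418], [0.0, 0.0, 0.0, 1.0]] [-5.22278937e-06  2.22528720e-01  9.74926135e-01 -4.58694672e-06]
```

Run:
```python
import cv2,numpy as np
a=cv2.imread("pics/side0.png")[100:400,180:380]; b=cv2.imread("pics/top0.png")[130:290,180:450]
a=cv2.resize(a,(400,600),interpolation=cv2.INTER_CUBIC)
cv2.imwrite("pics/a.png",a); cv2.imwrite("pics/b.png",cv2.resize(b,None,fx=2.96,fy=2.96,interpolation=cv2.INTER_CUBIC))
```

```text
(no output)
```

View pics/a.png

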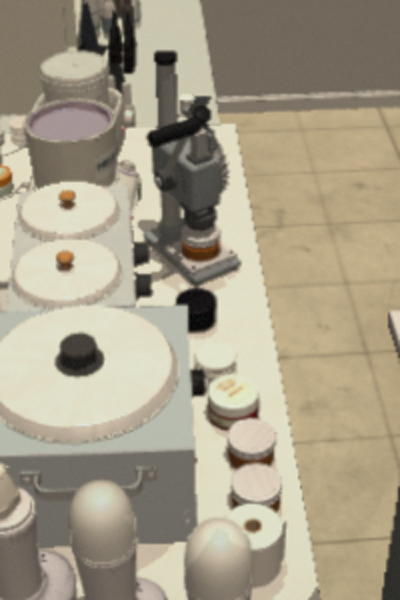

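View pics/b.png

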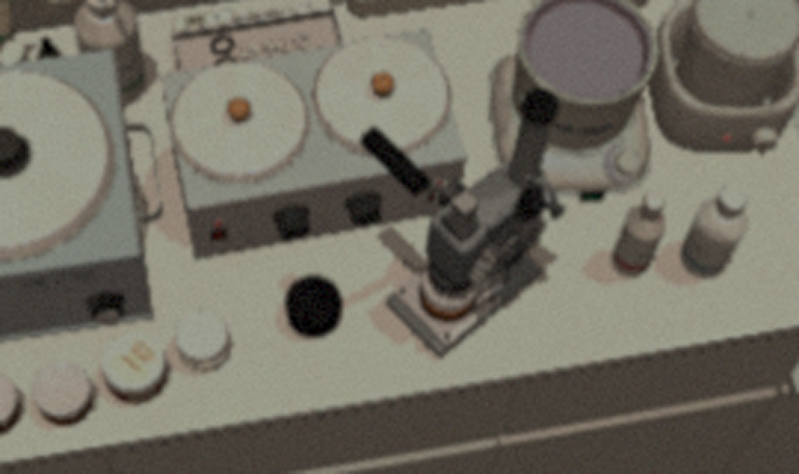

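The side view shows the press with its column cap at full-image px (263,128) and the grip from (257,169) to (281,157). In the top view the cap is at (362,165), the grip runs from (306,176) to (322,192), and the base's front corner is near (330,250). The press front faces lower-left, towards the robot. The black look-alike jar is at (286,233) in the top view.

```bash
cat > h.py <<'E'
from cell import bot
import cv2,numpy as np
from scipy.spatial.transform import Rotation as R
from scipy.optimize import least_squares
def cam(name,T=None):
    k=bot.calibration(name); 
    E=np.array(k["extrinsics"]) if T is None else np.linalg.inv(T@np.array(k["hand_eye"]))
    return np.array(k["mtx"]),np.array([k["k1"],0,0,0]),E
def ray(c,px):
    K,d,E=c; p=cv2.undistortPoints(np.array([[px]],float),K,d)[0,0]
    Ri=E[:3,:3].T; return -Ri@E[:3,3], Ri@np.r_[p,1]
def proj(c,P):
    K,d,E=c; return cv2.projectPoints(np.atleast_2d(np.array(P,float)),cv2.Rodrigues(E[:3,:3])[0],E[:3,3],K,d)[0][:,0]
def atz(c,px,z):
    o,v=ray(c,px); return o+v*(z-o[2])/v[2]
def tri(obs):
    A=np.zeros((3,3));b=np.zeros(3)
    for c,px in obs:
        o,v=ray(c,px); v=v/np.linalg.norm(v); M=np.eye(3)-np.outer(v,v); A+=M;b+=M@o
    return np.linalg.solve(A,b)
def tool():
    q=bot.read_tool_rot(); T=np.eye(4); T[:3,:3]=R.from_quat(np.r_[q[1:],q[0]]).as_matrix(); T[:3,3]=bot.read_position(); return T
def quat(M): q=R.from_matrix(M).as_quat(); return np.r_[q[3],q[:3]]
E
python3 - <<'E'
from h import *
s,t=cam("side"),cam("top")
g=np.array
for n,a,b in (("cap",(263,128.5),(362.4,165.5)),("gripL",(257.5,169),(305.7,175.6)),("gripR",(281.5,157.5),(321.9,192.5))):
    print(n,tri([(s,a),(t,b)]).round(3))
print("cap.334",atz(t,(362.4,165.5),.334),atz(s,(263,128.5),.334))
# base corners in top at z=.018
for u,v in ((388,300),(445,350),(550,260)): print(atz(t,(180+u/2.96,130+v/2.96),.018))
for u,v in ((192,278),(240,262),(143,232)): print("side",atz(s,(180+u/2,100+v/2),.018))
for n,px in (("tonic",(395,222)),("lotion",(422,222)),("black",(286,237)),("pot edge",(362,185))): print(n,atz(t,px,0))
print(bot.read_clock())
E
```

```text
cap [ 0.469 -0.378  0.325]
gripL [ 0.492 -0.221  0.275]
gripR [ 0.422 -0.253  0.291]
cap.334 [ 0.46623524 -0.37624515  0.334     ] [ 0.46760669 -0.35572278  0.334     ]
[ 0.43514128 -0.23912968  0.018     ]
[ 0.36544024 -0.287965    0.018     ]
[ 0.45106604 -0.42772716  0.018     ]
side [ 0.44162486 -0.23149182  0.018     ]
side [ 0.36403719 -0.26751167  0.018     ]
side [ 0.51541988 -0.36380524  0.018     ]
tonic [ 0.42665065 -0.52555873  0.        ]
lotion [ 0.410133   -0.61618823  0.        ]
black [ 0.43782469 -0.15667663  0.        ]
pot edge [ 0.58488168 -0.45108791  0.        ]
1.1
```

```bash
cat >> h.py <<'E'
def frame(o,th):
    P=np.eye(4); P[:2,:2]=[[np.cos(th),-np.sin(th)],[np.sin(th),np.cos(th)]]; P[:2,3]=o; return P
def rot(x,z):
    x=np.array(x,float);z=np.array(z,float); z/=np.linalg.norm(z); x-=z*(x@z); x/=np.linalg.norm(x); return np.c_[x,np.cross(z,x),z]
E
python3 - <<'E'
from h import *
P=frame((.44,-.323),np.radians(-60))
M=P[:3,:3]@rot((-1,0,0),(0,0,-1))
bot.set_gripper(0.0)
for i,y in enumerate((-.1,.1)):
    p=P@np.array([-.057,y,.413,1]); 
    print(bot.solve_ik(p[:3],quat(M)))
    bot.move_pose(p[:3],quat(M))
    T=tool(); np.save(f"T{i}.npy",T)
    im=bot.camera("wrist"); cv2.imwrite(f"pics/w{i}.png",im[:,:,::-1])
    for t in ("lever_grip","button_face","jar"):
        print(t,[(np.round(d["bbox"],1).tolist(),round(d["confidence"],2)) for d in bot.search_frame("wrist",t)][:3])
print(bot.read_clock(),bot.calibration("wrist")["mtx"],bot.read_joint_positions())
E
```

```text
[-0.94464521  0.09524396 -0.02847092  1.44708145  0.          0.10255235]
lever_grip [([314.2, 181.7, 209.3, 85.4], 0.85)]
button_face [([314.9, 214.1, 31.8, 71.4], 0.75)]
jar [([373.6, 75.3, 53.2, 49.1], 0.73), ([321.3, 160.1, 40.0, 28.3], 0.65)]
[-0.55721217  0.27269505  0.19030523  1.48840651  0.          0.48998538]
lever_grip [([141.8, 178.9, 138.5, 82.3], 0.73)]
button_face [([116.8, 212.3, 33.1, 70.8], 0.61), ([184.2, 158.6, 41.8, 25.3], 0.61)]
jar [([184.8, 160.9, 42.2, 18.3], 0.93), ([240.5, 73.9, 48.0, 47.3], 0.79)]
6.0417 [[353.26065274   0.         275.2801956 ]
 [  0.         353.26065274 210.99712237]
 [  0.           0.           1.        ]] [-5.59780563e-01  2.71420604e-01  1.89596972e-01  1.48848286e+00
 -2.50945777e-04  4.89730537e-01]
```

View pics/w0.png

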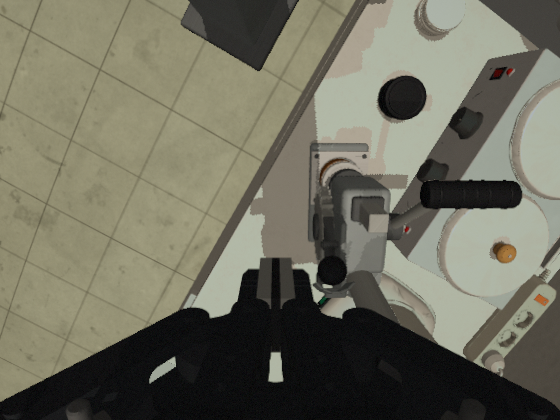

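View pics/w1.png

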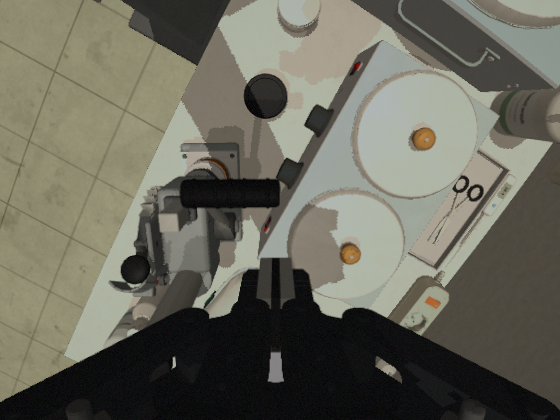

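Both wrist views show the press with its front towards the top of the picture. The black button is at about (332,270) in view 0 and (135,269) in view 1, with the guard behind (below) it. The grip spans u 421–521 at v≈194 in view 0 and u 180–279 at v≈193 in view 1.

Run:
```python
from h import *
C=[cam("wrist",np.load(f"T{i}.npy")) for i in (0,1)]
B=[];G=[]
for i,(bx,gx) in enumerate((((312,352,250,290),(415,528,175,213)),((115,155,250,290),(172,285,175,210)))):
    g=cv2.imread(f"pics/w{i}.png").max(2)
    for (x0,x1,y0,y1),L in ((bx,B),(gx,G)):
        n,lab,st,ce=cv2.connectedComponentsWithStats((g[y0:y1,x0:x1]<50).astype(np.uint8))
        k=1+st[1:,4].argmax(); print(i,st[k]+[x0,y0,0,0,0],ce[k]+[x0,y0])
        L.append(ce[k]+[x0,y0])
b=tri(list(zip(C,B)));gm=tri(list(zip(C,G)))
print("button",b,"grip",gm)
for c,p in zip(C,B): print(proj(c,b)-p)
for c,p in zip(C,G): print(proj(c,gm)-p)
gl=[tri(list(zip(C,q))) for q in (((421,194),(180,193.)),((521,194),(279,193)))]
print("grip ends",gl)
cor=[tri(list(zip(C,q))) for q in (((314,144),(181,144.)),((368,144),(240,144)))]
print("front corners",cor)
d=gl[1]-gl[0]; print("grip yaw",np.degrees(np.arctan2(d[1],d[0])), np.linalg.norm(d))
for th in (-60,np.degrees(np.arctan2(d[1],d[0]))-90):
    P=frame((.44,-.323),np.radians(th)); print(th,[ (np.linalg.inv(P)@np.r_[v,1])[:3].round(4) for v in (b,gm,*cor)])
big=[cv2.resize(cv2.imread(f"pics/w{i}.png")[y:y+100,x:x+100],(400,400),interpolation=cv2.INTER_CUBIC) for i,x,y in ((0,290,220),(1,95,220))]
cv2.imwrite("pics/bt.png",np.hstack(big))
```

```text
0 [317 250  30  37 831] [331.377858   268.43441637]
0 [ 417  175  105   34 2794] [468.3103078  193.43700787]
1 [121 250  30  34 726] [135.95454545 267.50413223]
1 [ 175  175  110   35 2959] [229.44913822 192.48191957]
button [ 0.41619289 -0.36758674  0.23138083] grip [ 0.46224084 -0.23832878  0.27460811]
[[0.00044916 0.02290113]]
[[ 0.0012099  -0.02265481]]
[[-0.00040045  0.01576301]]
[[-7.07763021e-05 -1.61380721e-02]]
grip ends [array([ 0.42723057, -0.25919037,  0.27456553]), array([ 0.49614454, -0.21637228,  0.28423919])]
front corners [array([ 0.36573821, -0.27825654,  0.02468336]), array([ 0.44152779, -0.2368613 ,  0.00403077])]
grip yaw 31.853789302683566 0.08170742414993813
-60 [array([ 0.0267, -0.0429,  0.2314]), array([-0.0622,  0.0616,  0.2746]), array([-0.0759, -0.0419,  0.0247]), array([-0.0738,  0.0444,  0.004 ])]
-58.146210697316434 [array([ 0.0253, -0.0438,  0.2314]), array([-0.0602,  0.0636,  0.2746]), array([-0.0772, -0.0395,  0.0247]), array([-0.0724,  0.0468,  0.004 ])]
```

View pics/bt.png

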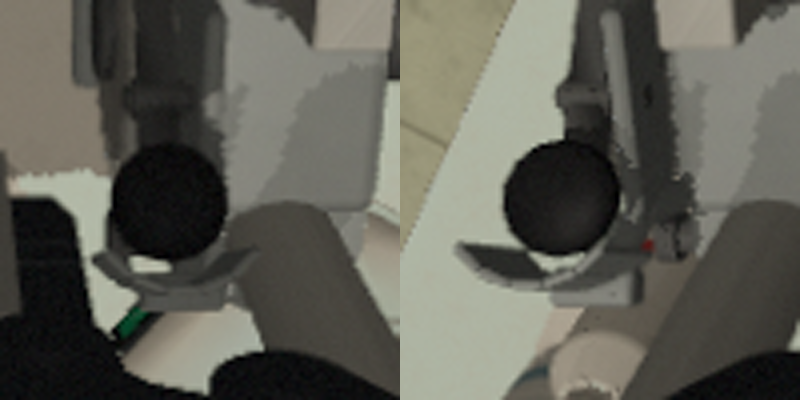

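```bash
cat >> h.py <<'E'
P=frame((.4435,-.3291),np.radians(-60))
def W(x,y,z): return (P@np.array([x,y,z,1.]))[:3]
E
python3 - <<'E'
from h import *
C=[cam("wrist",np.load(f"T{i}.npy")) for i in (0,1)]
b=tri(list(zip(C,((332.5,270.4),(135.5,269.))))); print("button P",(np.linalg.inv(P)@np.r_[b,1]).round(4))
M=P[:3,:3]@rot((-1,0,0),(0,0,-1)); Y=.074
bot.move_linear(W(-.072,Y,.315),speed=.2)
hit=bot.move_linear(W(-.072,Y,.275),speed=.04,until_force=2)
print(hit,np.linalg.inv(P)@np.r_[bot.read_position(),1])
for a in list(np.linspace(.2,1.0,5))+[1.13]:
    e=np.pi/3-a
    bot.move_linear(W(-.14*np.cos(e),Y,.167+.14*np.sin(e)),speed=.09)
    print(round(a,2),(np.linalg.inv(P)@np.r_[bot.read_position(),1])[:3].round(4),np.round(bot.read_ft_force(),1),round(bot.read_clock(),2))
E
```

```text
button P [ 0.0201 -0.0422  0.2345  1.    ]
True [-0.07333174  0.07402239  0.28746632  1.        ]
0.2 [-0.0953  0.074   0.2729] [-7.1  7.2 14.4] 7.83
0.4 [-0.1143  0.074   0.2514] [-5.5  5.7 10.2] 8.28
0.6 [-0.127   0.0742  0.2277] [-1.2  3.7  6.4] 8.74
0.8 [-0.1358  0.0742  0.2017] [-1.5  5.1  5.1] 9.2
1.0 [-0.139   0.074   0.1743] [0.2 1.1 3. ] 9.66
1.13 [-0.139   0.0743  0.1564] [-0.2  3.5  9.9] 10.01
```

Run:
```python
from h import *
p=np.array(bot.read_position()); bot.move_linear(p+[0,0,.1],speed=.15)
M=P[:3,:3]@rot((-1,0,0),(0,0,-1))
print("off",bot.read_clock())
bot.move_linear(W(-.08,.05,.40),speed=.3)
for i,y in ((2,.03),(3,-.13)):
    bot.move_linear(W(-.03,y,.40),speed=.3)
    np.save(f"T{i}.npy",tool()); cv2.imwrite(f"pics/w{i}.png",bot.camera("wrist")[:,:,::-1])
print(bot.read_clock())
a=cv2.imread("pics/w2.png"); b=cv2.imread("pics/w3.png")
cv2.imwrite("pics/w23.png",np.hstack([a[0:300,90:490],b[0:300,160:560]]))
```

```text
off 10.8333
12.625
```

View pics/w23.png

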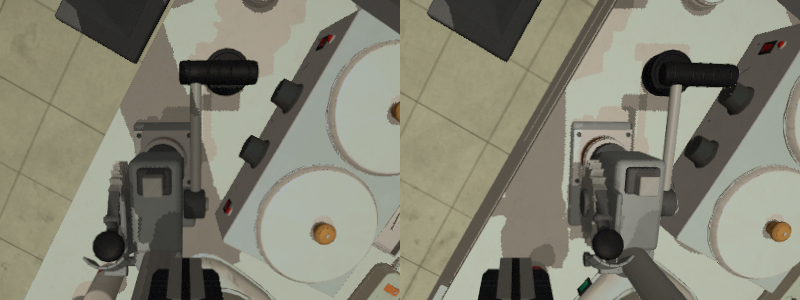

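The lever is down in both views, with the grip at about (309,72) in view 2 and (460,74) in view 3. The button is at about (198,247) and (368,246). I'll measure both.

Run:
```python
from h import *
C=[cam("wrist",np.load(f"T{i}.npy")) for i in (2,3)]
inv=np.linalg.inv(P)
B=[]
for i,(u,v) in ((2,(198,247)),(3,(368,246))):
    g=cv2.cvtColor(cv2.imread(f"pics/w{i}.png")[v-35:v+35,u-35:u+35],cv2.COLOR_BGR2GRAY); g=cv2.resize(g,None,fx=4,fy=4,interpolation=cv2.INTER_CUBIC)
    h=cv2.HoughCircles(g,cv2.HOUGH_GRADIENT,1.5,60,param1=80,param2=15,minRadius=50,maxRadius=80)[0][0]; print(h/4); B.append(h[:2]/4+[u-35,v-35])
    im=cv2.cvtColor(g,cv2.COLOR_GRAY2BGR); cv2.circle(im,(int(h[0]),int(h[1])),int(h[2]),(0,255,0),1); cv2.imwrite(f"pics/h{i}.png",im)
print(B); b=tri(list(zip(C,B))); print("button",(inv@np.r_[b,1]).round(4),[ (proj(c,b)-q).round(2) for c,q in zip(C,B)])
G=((309,72),(460,74)); g=tri(list(zip(C,G))); print("grip",(inv@np.r_[g,1]).round(4))
cv2.imwrite("pics/h.png",np.hstack([cv2.imread(f"pics/h{i}.png") for i in (2,3)]))
# IK options for button push
n=np.array([-.5,0,np.sqrt(.75)])
for s in ((-1,0,0),(1,0,0),(0,1,0),(0,-1,0)):
    M=P[:3,:3]@rot(s,-n); q=bot.solve_ik(W(*(np.array([.020,-.042,.234])+.05*n)),quat(M)); print(s,None if q is None else np.round(q,2))
```

```text
[35.4375 34.3125 15.65  ]
[34.3125 33.5625 16.0625]
[array([198.4375, 246.3125]), array([367.3125, 244.5625])]
button [ 0.0211 -0.0428  0.2337  1.    ] [array([[-0.,  0.]]), array([[-0., -0.]])]
grip [-0.139   0.0632  0.16    1.    ]
(-1, 0, 0) [-0.77 -0.07 -0.69  0.45 -0.14  0.24]
(1, 0, 0) [-0.77 -0.07 -0.69  0.45 -0.14 -2.9 ]
(0, 1, 0) [-0.77 -0.07 -0.69  0.45 -0.14  1.82]
(0, -1, 0) [-0.77 -0.07 -0.69  0.45 -0.14 -1.33]
```

View pics/h.png

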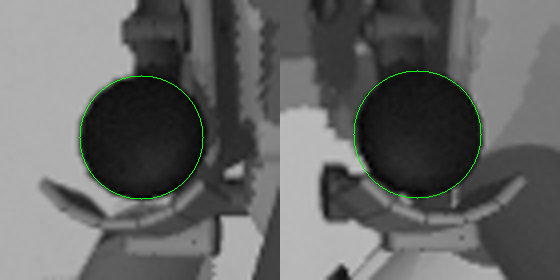

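The lever reads level: grip z is about 0.160, so the fourth notch is holding it. The fitted circles sit well on the button, giving the face at press (0.021, -0.0425, 0.234). By the time I press, the hand will have been off for more than 2 s.

Run:
```python
from h import *
n=np.array([-.5,0,np.sqrt(.75)]); f=np.array([.0207,-.0425,.2338]); inv=np.linalg.inv(P)
at=lambda d: W(*(f+d*n))
dep=lambda: float(((inv@np.r_[bot.read_position(),1])[:3]-f)@n)
q=quat(P[:3,:3]@rot((-1,0,0),-n))
bot.move_linear(at(.10),speed=.15,rotation=q)
bot.move_linear(at(.03),speed=.12)
print("pre",bot.read_clock(),np.round(bot.read_ft_force(),1))
h=bot.move_linear(at(-.004),speed=.025,until_force=1.5); d=dep(); print("contact",h,round(d,4))
if d<.007:
    h=bot.move_linear(at(d-.0085),speed=.015,until_force=14); print("pushed",h,round(dep()-d,4),np.round(bot.read_ft_force(),1),bot.read_clock())
    bot.wait(1.2)
    print(np.round(bot.read_ft_force(),1),round(dep()-d,4))
for c in ("side","top"):
    im=bot.camera(c); cv2.imwrite(f"pics/{c}1.png",im[:,:,::-1])
a=cv2.resize(cv2.imread("pics/side1.png")[110:260,230:330],(400,600),interpolation=cv2.INTER_CUBIC)
b=cv2.resize(cv2.imread("pics/top1.png")[130:280,280:380],(400,600),interpolation=cv2.INTER_CUBIC)
cv2.imwrite("pics/st1.png",np.hstack([a,b])); print(bot.read_clock())
```

```text
pre 14.3 [-0.4  0.7 -0.1]
contact True 0.0056
pushed True -0.0055 [-4.7  5.7  9.3] 15.725
[-3.6  5.1  8.5] -0.0055
17.025
```

View pics/st1.png

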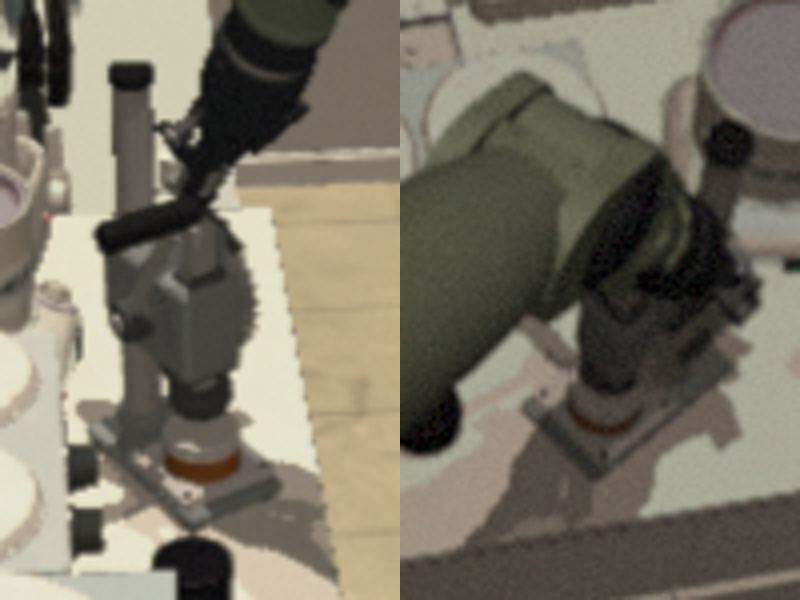

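The side view shows the lever swung up, with the grip's left end at full-image (255,169) against (257,169) at the start. The gripper is on the button and the jar's lid is down and upright. I'll check numerically, let go and look again.

Run:
```python
from h import *
s=cam("side")
for a in (0,.1,.262): e=np.pi/3-a; print(a,proj(s,[W(-.14*np.cos(e),.1,.155+.14*np.sin(e))]).round(1))
bot.wait(.4)
n=np.array([-.5,0,np.sqrt(.75)]); p=np.array(bot.read_position()); N=P[:3,:3]@n
bot.move_linear(p+.03*N,speed=.06); bot.move_linear(p+.12*N,speed=.2)
bot.move_linear(W(-.14,-.12,.40),speed=.25,rotation=quat(P[:3,:3]@rot((-1,0,0),(0,0,-1))))
p=bot.read_position(); bot.move_linear(W(-.30,-.12,.40),speed=.3)
np.save("T4.npy",tool()); 
for c in ("side","wrist","top"): cv2.imwrite(f"pics/{c}2.png",bot.camera(c)[:,:,::-1])
A=cv2.imread("pics/side2.png"); 
a=cv2.resize(A[110:260,230:330],(400,600),interpolation=cv2.INTER_CUBIC)
b=cv2.resize(cv2.imread("pics/side0.png")[110:260,230:330],(400,600),interpolation=cv2.INTER_CUBIC)
cv2.imwrite("pics/s2.png",np.hstack([b,a])); print(bot.read_clock(),np.round(bot.read_ft_force(),1))
```

```text
0 [[255.3 168.4]]
0.1 [[257.6 172.5]]
0.262 [[261.1 179.6]]
20.3833 [ 0.7 -0.8  0.2]
```

View pics/s2.png

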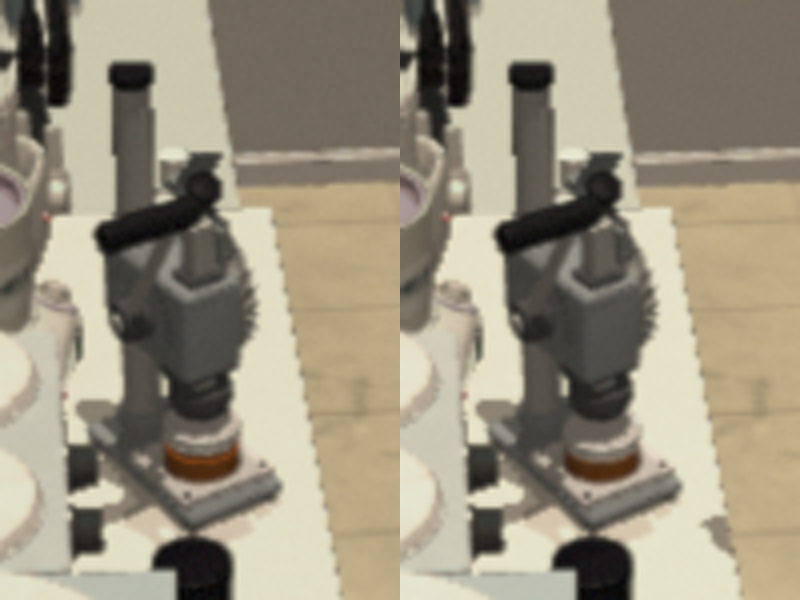

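The left half is before and the right half is after. The lever is back at exactly its fully-up position (grip end at crop (505,237)), the button is out, and the lid sits lower on the upright jar (amber band now thinner). Nothing else in this crop has moved.

Run:
```python
from cell import bot
print(bot.close_job())
```

```text
the job is handed in; nothing more can be done
None
```

The jar is closed and the job is handed in at about 20 s. The fourth notch held the lever with my hand off for more than 2 s, the button was held in until the lever was fully up, and the jar stands upright. I checked only the press area afterwards, not every bystander.

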